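# Bring the tall vial to the reading position and swing the reading arm in

## Robot

A 6-joint arm with a two-finger parallel gripper is mounted at the origin on the work surface. World frame = base frame: x ahead of the robot, y to its left, z up, the work surface at z = 0. Lengths are in m, angles in rad, forces in N, time in s.
With the tool pointing down it reaches from about 0.3 to 0.875 m from the base axis. Payload 6.4 kg.
Tool frame: the origin (TCP) lies midway between the tips of the shut fingers; the grasp point (between the pads) lies 19 mm behind it; x points along the fingers, y is the direction in which the jaws open and shut, and the axes are right-handed (so a half turn about x gives the same grasp; the last joint's range is limited). The gripper opens to 85 mm and grips with 20 to 120 N. Pads are 22 mm wide; open, the fingers measure 114 mm over their backs; the gripper's body (76 mm by 85 mm) begins 54 mm behind the grasp point. The pads swing forward as they close: fully open they stand 13 mm farther back than shut.
Start: joints at [-1.42, 0.181, 1.607, -0, 1.354, -0.206], TCP at [0.201, -0.539, 0.205] pointing down, gripper open.
Joint ranges: [-2.99, 2.99], [-0.89, 2.07], [0.3, 2.58], [-1.14, 4.28], [0, 2.63], [-3.12, 3.12]. Speed limits (rad/s): [2.57, 2.57, 3.01, 3.14, 3.14, 3.14].

## Interface

Orientations are given as a unit quaternion [w, x, y, z].
In Python, from bench import ctrl gives the robot as it stands.
- The arm moves only by the tool servo_tool, never from a script. Its argument "targets" is a list of rows, each a list of 7 numbers: the turn, a rotation vector about the tool's x, y, z in rad, then the shift along the tool's x, y, z in mm, then the opening, from -1 (shut) to 1 (fully open). A call has exactly 8 rows; each row is the pose to reach, as a shift and turn from the pose measured when the call began, along the tool's axes at that moment; what a row does not reach only later rows make up. A row lasts 1/8 s, in which the tool goes at most 62.5 mm and 10.7 degrees, less where a joint would pass 70% of its speed; a pose out of reach is approached as far as the arm can. A call with a gripper value outside its range is refused whole. The fingers move at their own pace and stop on an object; the grip force is fixed at half the most. Time passes only in rows, so rows that repeat a pose let the fingers close, or fill a call up. It gives the time, the measured TCP pose, the force and the opening at its end, in the units of the state.
- ctrl.get_obs(): the state, without advancing time (a new reading comes with each control period).
- ctrl.camera(name): name is "side" or "top"; returns a dict with "pixels" (400x640x3 uint8, blue, green, red), "intrinsics" (3x3 intrinsics, pixels), "R" (3x3) and "t" (3): a world point X has camera coordinates R X + t. Camera axes: x right, y down, z forward; pixel columns grow to the right and rows downward; lengths in m; the calibration is good to about 2 mm. A picture is of the moment at which its call begins. There is no depth.
- ctrl.hand_in(): hands the job in, once; it reports no verdict.
The state is a dict: "time_s": time; "q": joint angles; "dq": joint speeds; "joint_efforts": joint torques, N m; "eef_pos": TCP position; "eef_rot": TCP orientation; "wrist_force": force on the tool from outside, world axes, zero at the start; "torque": the same for the moment, N m; "opening": opening from 0.0 (shut) to 1.0 (fully open).
Only numpy, scipy, OpenCV 4.12 (cv2) and the standard library are available. Lean on these libraries where they do the work, as an engineer would, in place of code of your own. Each camera call takes 0.05 s, during which the arm holds its last target.

## Task

On the vial reader, turn the three-armed rotor by pushing one of its arms with a fingertip until the tall vial stands in line with the steel mark on the base plate. Then push the reading arm in until it meets its stop, so that its head faces the tall vial, and let go of everything. Only push: do not lift the rotor or the vials, and leave the other things on the bench where they are.

Things in the scene. Friction and masses are not known exactly. Their poses are not given: they have to be found in the camera images.
- reader: Fixed white base plate, 250 (x) by 270 (y, from -115 to +155) by 12 mm high. Origin on the bench, on the rotor's vertical axis; z up; +y is the direction of the reading position. On it, at x = 0, a flat dark steel mark points at the rotor's axis (y = 104 to 149 mm, 8 mm wide behind its point); a steel stop peg for the reading arm, 10 mm wide, at (-45, 109) mm, top 55 mm high.
- read_mark (a point): Where the tall vial's axis must come: 82 mm from the rotor's axis along the reader's +y, in line with the steel mark; 50 mm above the bench.
- rotor: Loose lift-off rotor, about 0.5 kg, turns endlessly either way on its spindle with 1 mm play; stays where left; 1 to 5 N on an arm turns it. Origin: hub's underside, on the axis, 18 mm above the bench; z up. Hub radius 32 mm. Three equal arms at 0, 120, 240 degrees from its x axis: bars 14 mm wide, 32 to 65 mm from the axis, each ending in a round pocket.
- spindle_top (a point): Top of the fixed steel spindle, 16 mm wide, on the rotor's axis, 59 mm above the bench. Heights above the bench: rotor hub top 54 mm; rotor arm bars 32 to 50 mm; rotor pockets 24 to 50 mm, each 34 mm wide and centred 82 mm from the axis.
- tall_vial: Amber vial with white cap, 23 mm wide, 64 mm tall, loose in one of the rotor's pockets (which one varies). Origin at its underside on its axis, 28 mm above the bench; its top is 92 mm above the bench. The other two vials are the same but shorter.
- short_vial_a: Amber vial with white cap, 23 mm wide, 32 mm tall, loose in another pocket of the rotor. Origin at its underside.
- short_vial_b: Amber vial with white cap, 23 mm wide, 32 mm tall, loose in the remaining pocket. Origin at its underside.
- read_arm (a joint): Reading arm's angle (rad): 0 swung fully out, 1.0 in against the stop, lying along the reader's +x; at value q it points 1.0 - q rad counter-clockwise (from above) of the reader's +x. Vertical hinge; about 1 N at the head moves it, it stays where left. Its bar is 12 mm wide (6 either side of the line pivot to head), 95 mm long, 35 to 57 mm above the bench.
- read_pivot (a point): The reading arm's hinge axis, at (-100, 120) mm in the reader's frame, at the top of the arm's round end (30 mm wide), 60 mm above the bench.
- read_head (a point): Centre of the reading arm's head, on the arm's centre line 100 mm from its pivot, 50 mm above the bench. The head is a black block about 28 mm along the arm (90 to 118 mm from the pivot), 24 mm across it (14 mm to the outer side, 10 mm to the inner side), 28 to 66 mm above the bench.
- spare_vial: Bystander: an amber vial 23 mm wide, 60 mm tall, standing loose on the bench beside the reader. Origin at its underside.
- mouse: Bystander: black computer mouse, about 105 by 58 by 33 mm, on the bench beside the reader. Origin at the centre of its underside.
- pen_cup: Bystander: dark pen cup, 76 mm wide, 95 mm tall, with pens standing up to about 140 mm. Origin at the centre of its underside.
Things that resemble listed ones, but are neither listed nor needed, are in the scene too. What is shaped like the short_vial_a but brown or turquoise is not meant.

How it is judged:
By the outcome, as a careful person would: the job done as asked, in the order asked, and still so for the second after the job is handed in, with the robot touching nothing.
It also fails if it takes over 67 s, if anything falls off the work surface, if the arm or the gripper's body presses on something with over 40 N, if the wrist force passes 120 N, or if a joint passes its speed limit or range.

## Working session

There is one attempt and no reset: what is moved stays moved. The work goes in short steps, Python scripts to look and compute and a tool call to move; the robot and the scene stay as the last step left them, time stands still between calls to the robot, and variables do not carry over. Pictures are saved under pics/ and viewed, and the job is handed in when it is done.

Besides the shell and the picture viewer there is one more tool, called after ">>>" as a command line: name --pt "numbers of a row" for each row, then --argument value for the rest. servo_tool: Moves the arm, as the interface text tells. Its arguments: {"type":"object","properties":{"targets":{"type":"array","items":{"type":"array","items":{"type":"number"}}}},"required":["targets"]}

```bash
mkdir -p pics; ls; cat > h.py <<'E'
import numpy as np,cv2
from bench import ctrl
def snap(tag):
    out={}
    for n in("side","top"):
        c=ctrl.camera(n); out[n]=c
        cv2.imwrite(f"pics/{tag}_{n}.png",c["pixels"])
        np.savez(f"pics/{tag}_{n}.npz",**{k:np.array(v) for k,v in c.items()})
    return out
def load(tag,n): return dict(np.load(f"pics/{tag}_{n}.npz"))
def ray(c,u,v):
    d=np.linalg.inv(c["intrinsics"])@np.array([u,v,1.]); R=np.array(c["R"]);t=np.array(c["t"])
    return -R.T@t, R.T@d
def plane(c,u,v,z):
    o,d=ray(c,u,v); return o+d*(z-o[2])/d[2]
def proj(c,X):
    p=c["intrinsics"]@(np.array(c["R"])@np.array(X)+np.array(c["t"])); return p[:2]/p[2]
def tri(c1,p1,c2,p2):
    o1,d1=ray(c1,*p1);o2,d2=ray(c2,*p2)
    s=np.linalg.lstsq(np.c_[d1,-d2],o2-o1,rcond=None)[0]
    a=o1+s[0]*d1;b=o2+s[1]*d2
    return (a+b)/2,np.linalg.norm(a-b)
E
python3 - <<'E'
from h import *
o=snap("a")
for n in o: print(n,o[n]["intrinsics"],ray(o[n],320,200))
s=ctrl.get_obs();print(s)
E
```

```text
pics
side [[507.36887936   0.         323.88792747]
 [  0.         507.36887936 204.30022675]
 [  0.           0.           1.        ]] (array([ 0.39166762, -0.73794986,  0.51724583]), array([ 0.1699714 ,  0.83057109, -0.53046389]))
top [[366.82247054   0.         318.03849767]
 [  0.         366.82247054 202.14421638]
 [  0.           0.           1.        ]] (array([ 0.48390817, -0.04347614,  0.78947008]), array([ 0.05141141,  0.02548719, -0.99838371]))
{'time_s': 0.1, 'q': array([-1.42026246e+00,  1.81481704e-01,  1.60791299e+00,  8.39760160e-06,
        1.35379559e+00, -2.06300437e-01]), 'dq': array([ 0.00036544, -0.00244786, -0.0013907 ,  0.00100682,  0.00091824,
        0.00092941]), 'joint_efforts': array([ 7.31199907e-04, -4.45874333e+01, -3.52238059e+01, -2.51779575e-04,
        4.10960696e-03,  1.03582806e-05]), 'eef_pos': array([ 0.20078928, -0.5382271 ,  0.20386346]), 'eef_rot': array([ 0.12492649,  0.69590059,  0.12605558, -0.6958633 ]), 'wrist_force': array([-0.07912237,  0.47983908, -0.02027648]), 'torque': array([-0.0238459 , -0.02539772,  0.00255084]), 'opening': 1.0019234969726174}
```

View pics/a_side.png

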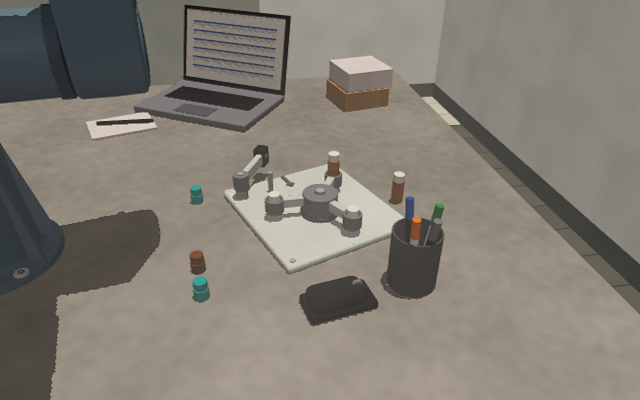

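View pics/a_top.png

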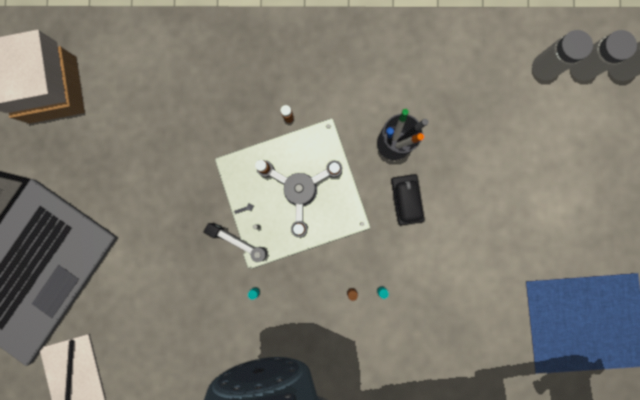

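The side view shows the tall vial in the far pocket at about (334,160), the reading arm swung out with its head at (261,153), and the pen cup and mouse nearest the camera. In the top view the hub is at (299,188), the tall vial at (264,168), the short vials at (334,168) and (299,229), the arm pivot at (259,255), the head at (212,230) and the mark at (243,209).

```bash
python3 - <<'E'
from h import *
c=load("a","top");s=load("a","side")
im=c["pixels"]
hsv=cv2.cvtColor(im,cv2.COLOR_BGR2HSV)
roi=np.zeros(im.shape[:2],np.uint8);roi[110:275,200:380]=255
# plate: bright, slightly greenish
m=cv2.inRange(im,(165,175,175),(255,255,255))&roi
m=cv2.morphologyEx(m,cv2.MORPH_CLOSE,np.ones((5,5)))
cs=max(cv2.findContours(m,0,2)[0],key=cv2.contourArea)
hull=cv2.convexHull(cs); print(cv2.contourArea(hull))
ap=cv2.approxPolyDP(hull,6,True)[:,0];print(ap.tolist())
print([plane(c,*p,.012)[:2].round(4).tolist() for p in ap])
W=np.array([plane(c,*p,.012)[:2] for p in hull[:,0]],np.float32)*1000
print(cv2.minAreaRect(W))
for nm,p,z in [("spindle",(299,188),.059),("pivot",(259,255),.06),("head",(212,230),.066),("tall",(264,167),.092),("sA",(334,168),.06),("sB",(299,229),.06),("spare",(286,110),.06)]:
    print(nm,plane(c,*p,z).round(4))
x=cv2.resize(im[100:280,195:385],None,fx=4.2,fy=4.2*0.78/0.78,interpolation=2)[:600*2]
cv2.imwrite("pics/z_top.png",cv2.resize(im[105:275,195:380],None,fx=3.5,fy=3.5,interpolation=2))
cv2.imwrite("pics/z_side.png",cv2.resize(s["pixels"][135:275,215:415],None,fx=4,fy=4,interpolation=2))
E
```

```text
15467.5
[[332, 119], [369, 226], [248, 266], [219, 235], [216, 159]]
[[0.6982, -0.046], [0.4709, -0.128], [0.3813, 0.1262], [0.4454, 0.1902], [0.6083, 0.2019]]
((532.0556030273438, 57.46905517578125), (246.89768981933594, 308.5413818359375), 19.85631561279297)
spindle [0.5448 0.0177 0.059 ]
pivot [0.4098 0.0943 0.06  ]
head [0.4577 0.1883 0.066 ]
tall [0.5814 0.0832 0.092 ]
sA [ 0.586  -0.0516  0.06  ]
sB [0.463  0.0158 0.06  ]
spare [0.7023 0.0474 0.06  ]
```

View pics/z_top.png

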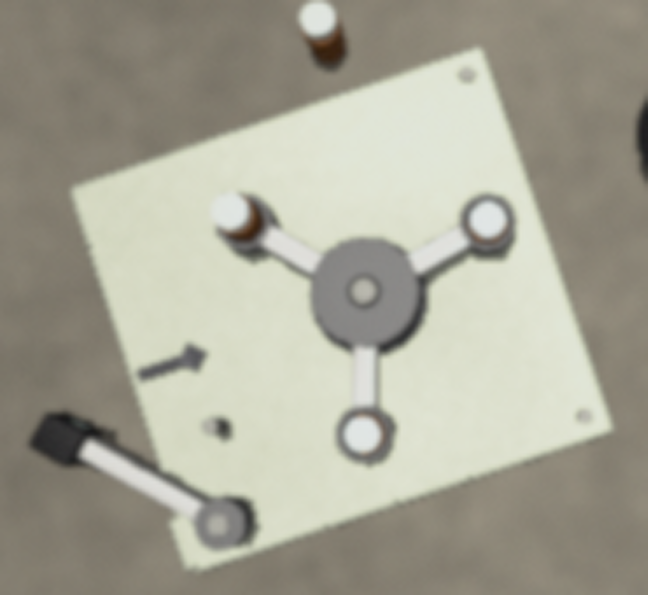

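View pics/z_side.png

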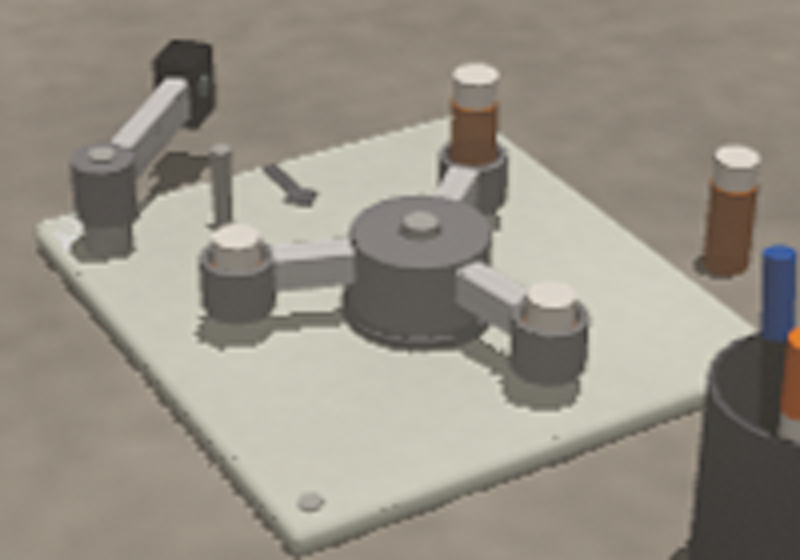

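```bash
cat >> h.py <<'E'
def axes(q):
    from scipy.spatial.transform import Rotation as R
    return R.from_quat([q[1],q[2],q[3],q[0]])
E
python3 - <<'E'
from h import *
c=load("a","top");s=load("a","side")
im=c["pixels"]
roi=np.zeros(im.shape[:2],np.uint8);roi[110:275,200:380]=255
m=cv2.inRange(im,(165,175,175),(255,255,255))&roi
m=cv2.morphologyEx(m,cv2.MORPH_CLOSE,np.ones((5,5)))
cs=max(cv2.findContours(m,0,1)[0],key=cv2.contourArea)[:,0].astype(float)
def edge(a,b):
    a=np.array(a,float);b=np.array(b,float);L=np.linalg.norm(b-a);d=(b-a)/L
    t=(cs-a)@d; n=(cs-a)@np.array([-d[1],d[0]])
    p=cs[(t>8)&(t<L-8)&(abs(n)<2.5)]
    W=np.array([plane(c,*q,.012)[:2] for q in p],np.float32)
    vx,vy,x,y=cv2.fitLine(W,cv2.DIST_HUBER,0,.01,.01).ravel()
    return np.degrees(np.arctan2(vy,vx)),(x,y)
for a,b in [((216,159),(332,119)),((332,119),(369,226)),((369,226),(248,266)),((216,159),(238,227))]:
    print(edge(a,b))
# colour blobs
for n,cc,zs in(("top",c,0),("side",s,0)):
    I=cc["pixels"]
    print(n)
    hs=cv2.cvtColor(I,cv2.COLOR_BGR2HSV)
    k=cv2.inRange(I,(45,45,45),(165,165,165))&cv2.inRange(hs,(0,0,0),(180,40,255))
# hub top in side: ellipse centre of spindle
for nm,pt,ps in [("spindle",(195+364/3.5,105+291/3.5),(215+421/4,135+219/4)),("pivot",(195+218/3.5,105+524/3.5),(215+103/4,135+154/4)),("tallcap",(195+234/3.5,105+213/3.5),(215+475/4,135+72/4)),("sA",(195+487/3.5,105+219/3.5),(215+551/4,135+294/4)),("sB",(195+363/3.5,105+434/3.5),(215+238/4,135+235/4)),("peg",(195+211/3.5,105+426/3.5),(215+221/4,135+150/4))]:
    X,e=tri(c,pt,s,ps); print(nm,X.round(4),round(e,4))
A=axes(ctrl.get_obs()["eef_rot"]).as_matrix();print(A.round(3))
E
```

```text
(np.float32(-69.87004), (np.float32(0.6544417), np.float32(0.07779523)))
(np.float32(19.85158), (np.float32(0.58383757), np.float32(-0.08679767)))
(np.float32(-70.2079), (np.float32(0.42374548), np.float32(-0.0022410585)))
(np.float32(20.134941), (np.float32(0.5414158), np.float32(0.178828)))
top
side
spindle [0.5456 0.0178 0.056 ] 0.0017
pivot [0.4111 0.0981 0.0577] 0.0021
tallcap [0.5845 0.0875 0.0905] 0.0017
sA [ 0.5877 -0.052   0.0563] 0.0008
sB [0.464  0.0165 0.0571] 0.0022
peg [0.4665 0.105  0.0508] 0.0019
[[-0.     0.349 -0.937]
 [ 0.002 -0.937 -0.349]
 [-1.    -0.002 -0.   ]]
```

The reader yaw is 20.0° and the axis is at about (0.5456, 0.0178). The rotor arms are at 61°, 181° and -59°, with the tall vial on the 61° arm, so the rotor must turn +49°. I'll push the 181° arm's bar from its +y side.

>>> servo_tool --pt "0 0 0 0 -35 -38 -1" --pt "0.05 0 0 0 -75 -80 -1" --pt "0.1 0 0 0 -115 -122 -1" --pt "0.15 0 0 0 -155 -165 -1" --pt "0.2 0 0 0 -195 -208 -1" --pt "0.25 0 0 0 -235 -250 -1" --pt "0.3 0 0 0 -270 -290 -1" --pt "0.34 0 0 0 -300 -322 -1"

```text
time_s: 1.1
eef_pos: [0.3981, -0.1426, 0.2043]
eef_rot: [-0.005, -0.707, -0.006, 0.707]
wrist_force: [0.7, -0.8, 0.1]
opening: -0.002
```

```bash
cat >> h.py <<'E'
def st():
    s=ctrl.get_obs();A=axes(s["eef_rot"]).as_matrix()
    print("t",round(s["time_s"],2),"p",(np.array(s["eef_pos"])*1000).round(1),"zyaw",np.degrees(np.arctan2(A[1,2],A[0,2])).round(2),"tilt",A[2,0].round(4),"F",np.array(s["wrist_force"]).round(1),"op",round(s["opening"],2),"q",np.array(s["q"]).round(2))
    return s,A
def to(x,y,z,yaw):
    s,A=st(); d=A.T@(np.array([x,y,z])-np.array(s["eef_pos"])*1000)
    cur=np.degrees(np.arctan2(A[1,2],A[0,2]))
    print("tool delta",d.round(1),"turn x",-np.radians((yaw-cur+180)%360-180).round(4))
E
python3 -c "
from h import *
to(497,51,120,181)"
```

```text
t 1.1 p [ 398.1 -142.6  204.3] zyaw -179.07 tilt -1.0 F [ 0.7 -0.8  0.1] op -0.0 q [-0.63 -0.18  1.97  0.    1.35  0.93]
tool delta [  84.6 -191.9 -102. ] turn x -0.0013
```

>>> servo_tool --pt "0 0 0 5 -40 -21 -1" --pt "0 0 0 15 -80 -42 -1" --pt "0 0 0 30 -120 -64 -1" --pt "0 0 0 50 -155 -84 -1" --pt "0 0 0 70 -180 -97 -1" --pt "0 0 0 84 -192 -102 -1" --pt "0 0 0 84 -192 -102 -1" --pt "0 0 0 84 -192 -102 -1"

```text
time_s: 2.1
eef_pos: [0.4971, 0.0502, 0.1212]
eef_rot: [0.005, 0.707, 0.006, -0.707]
wrist_force: [-0.2, 0.7, 0.4]
opening: -0.002
```

```bash
python3 -c "
from h import *
to(497,53,37,181);snap('b')
for n in('top','side'):
  I=load('b',n)['pixels']
  J=I[95:275,195:385] if n=='top' else I[60:260,200:420]
  cv2.imwrite(f'pics/bz_{n}.png',cv2.resize(J,None,fx=3,fy=3,interpolation=2))"
```

```text
t 2.1 p [497.1  50.2 121.2] zyaw -179.11 tilt -1.0 F [-0.2  0.7  0.4] op -0.0 q [-0.14  0.11  1.87  0.    1.16  1.42]
tool delta [84.2 -2.7  0.1] turn x -0.002
```

View pics/bz_side.png

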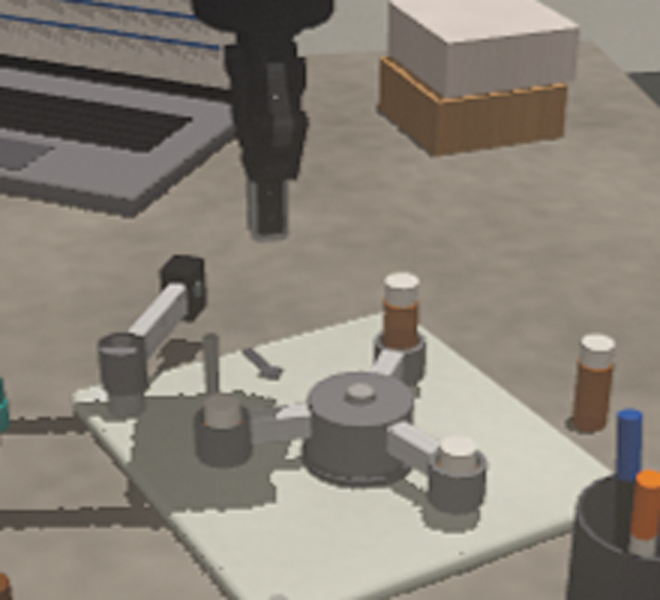

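View pics/bz_top.png

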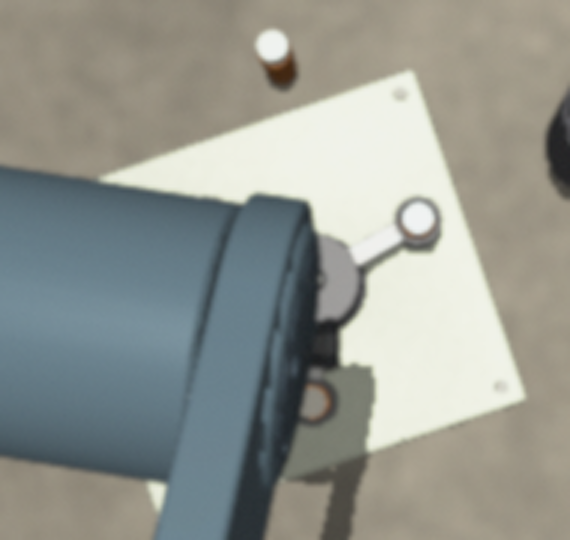

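The fingertips, at about (268,235) in the enlarged side view, stand above the gap beside the 181° arm, and nothing is under them. Going down.

>>> servo_tool --pt "0 0 0 15 -1 0 -1" --pt "0 0 0 35 -3 0 -1" --pt "0 0 0 55 -3 0 -1" --pt "0 0 0 72 -3 0 -1" --pt "0 0 0 83 -3 0 -1" --pt "0 0 0 83 -3 0 -1" --pt "0 0 0 83 -3 0 -1" --pt "0 0 0 83 -3 0 -1"

```text
time_s: 3.2
eef_pos: [0.4982, 0.0532, 0.0393]
eef_rot: [0.005, 0.708, 0.006, -0.706]
wrist_force: [-0.6, 0.3, 0.2]
opening: -0.003
```

```bash
python3 -c "
from h import *
st();snap('c')
for n in('side',):
  I=load('c',n)['pixels']
  J=I[60:260,200:420]
  cv2.imwrite(f'pics/cz_{n}.png',cv2.resize(J,None,fx=3,fy=3,interpolation=2))"
```

```text
t 3.2 p [498.2  53.2  39.3] zyaw -179.14 tilt -1.0 F [-0.6  0.3  0.2] op -0.0 q [-0.13  0.24  1.92  0.    0.99  1.42]
```

View pics/cz_side.png

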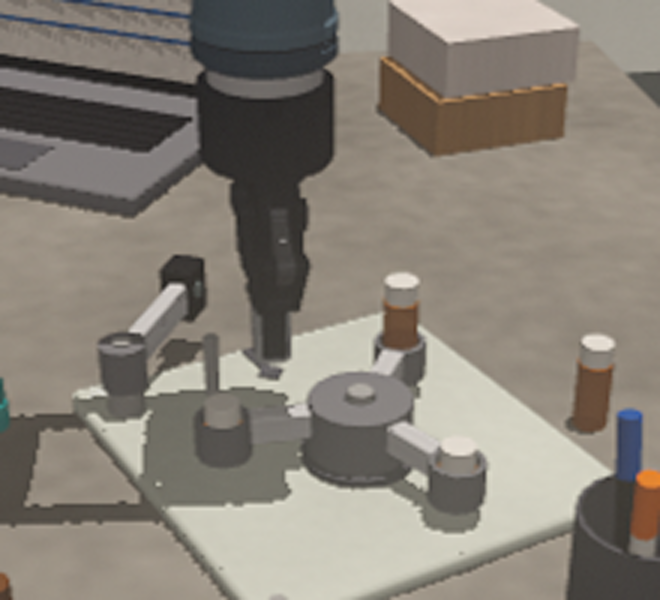

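```bash
cat >> h.py <<'E'
AX=np.array([545.6,17.8])
def arc(items,z):
    "items: (theta_deg arm, h, r)"
    s,A=st();cur=np.degrees(np.arctan2(A[1,2],A[0,2]))
    for th,h,r in items:
        t=np.radians(th);u=np.array([np.cos(t),np.sin(t)]);n=np.array([np.sin(t),-np.cos(t)])
        P=np.r_[AX+r*u+h*n,z]; d=A.T@(P-np.array(s["eef_pos"])*1000)
        print(th,h,"turn",-np.radians((th-cur+180)%360-180).round(3),d.round(1))
E
python3 -c "
from h import *
arc([(181,32,49),(181,27,49),(181,22,49),(184,21,49),(188,21,49),(193,21,49),(198,21,49),(202,21,49)],37)"
```

```text
t 3.3 p [498.   53.2  39.2] zyaw -179.14 tilt -1.0 F [ 0.2 -0.4  0.9] op -0.0 q [-0.13  0.24  1.92  0.    0.99  1.42]
181 32 turn -0.002 [2.2 4.2 2.1]
181 27 turn -0.002 [2.1 9.2 2. ]
181 22 turn -0.002 [ 2.1 14.2  2. ]
184 21 turn -0.055 [ 2.1 17.8  3. ]
188 21 turn -0.125 [ 2.1 21.4  4.2]
193 21 turn -0.212 [ 2.1 25.9  5.3]
198 21 turn -0.299 [ 2.1 30.5  6. ]
202 21 turn -0.369 [ 2.1 34.2  6.2]
```

>>> servo_tool --pt "0 0 0 2 4 2 -1" --pt "0 0 0 2 9 2 -1" --pt "0 0 0 2 14 2 -1" --pt "-0.055 0 0 2 18 3 -1" --pt "-0.125 0 0 2 21.5 4 -1" --pt "-0.21 0 0 2 26 5 -1" --pt "-0.3 0 0 2 30.5 6 -1" --pt "-0.37 0 0 2 34 6 -1"

```text
time_s: 4.3
eef_pos: [0.4925, 0.0186, 0.0371]
eef_rot: [0.136, 0.695, 0.136, -0.693]
wrist_force: [1.0, -0.4, 0.2]
opening: -0.001
```

```bash
python3 -c "
from h import *
snap('d')
arc([(202,21,49),(205,21,49),(209,21,49),(213,21,49),(217,21,49),(220,21,49),(222,21,49),(223,21,49)],37)
I=load('d','side')['pixels']
J=I[60:260,200:420]
cv2.imwrite('pics/dz_side.png',cv2.resize(J,None,fx=3,fy=3,interpolation=2))"
```

```text
t 4.4 p [492.6  18.5  37.2] zyaw -157.95 tilt -1.0 F [ 0.4 -0.3 -0.2] op -0.0 q [-0.2   0.23  1.94  0.    0.98  0.98]
202 21 turn 0.001 [ 0.2 -0.5  0.2]
205 21 turn -0.052 [0.1 2.1 1.2]
209 21 turn -0.121 [0.1 5.6 2.4]
213 21 turn -0.191 [0.1 9.2 3.3]
217 21 turn -0.261 [ 0.1 12.9  4. ]
220 21 turn -0.313 [ 0.1 15.7  4.3]
222 21 turn -0.348 [ 0.1 17.5  4.4]
223 21 turn -0.366 [ 0.1 18.5  4.5]
```

View pics/dz_side.png

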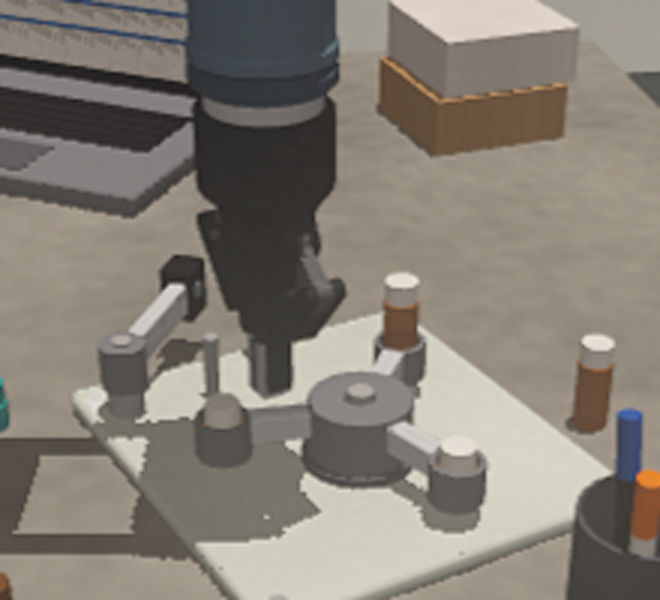

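View pics/d_top.png

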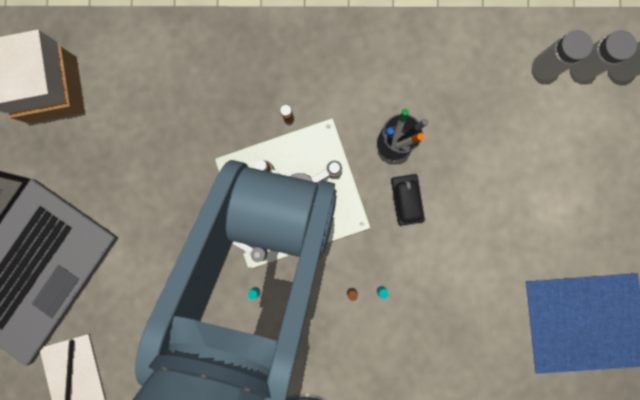

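```bash
python3 -c "
from h import *
c=load('d','side')
for P in [(.4926,.0185,.037),(.497,.017,.05),(.497,.017,.032),(.4926,.0185,.055)]:
  p=proj(c,P);print(P,p.round(1),((p-[200,60])*3).round())
a=load('a','top');
for P in [(.4926,.0185,.05)]:
  print(proj(a,P))
c=load('b','side');p=proj(c,(.4971,.0502,.1212));print(((p-[200,60])*3).round())
c=load('c','side');p=proj(c,(.4982,.0532,.0393));print(((p-[200,60])*3).round())
"
```

```text
(0.4926, 0.0185, 0.037) [290.2 201.4] [271. 424.]
(0.497, 0.017, 0.05) [292.7 195.4] [278. 406.]
(0.497, 0.017, 0.032) [292.8 204. ] [279. 432.]
(0.4926, 0.0185, 0.055) [290.  192.7] [270. 398.]
[298.38393782 214.14911138]
[268. 272.]
[271. 390.]
```

In this view the rotor has not moved. The visible fingertip, at (270,393) in the enlarged image, is about 20 mm higher than the reported TCP projects to (271,424). The fingers probably passed over the bar, so I'll back off and go lower.

```bash
python3 -c "
from h import *
arc([(181,36,49)],37);arc([(181,36,49)],20)
b=load('b','top');print(proj(b,(.4971,.0502,.1212)),proj(b,(.4971,.0502,.145)))"
```

```text
t 4.4 p [492.6  18.5  37.2] zyaw -157.95 tilt -1.0 F [ 0.4 -0.3 -0.2] op -0.0 q [-0.2   0.23  1.94  0.    0.98  0.98]
181 36 turn 0.367 [  0.2 -30.6 -16. ]
t 4.4 p [492.6  18.5  37.2] zyaw -157.95 tilt -1.0 F [ 0.4 -0.3 -0.2] op -0.0 q [-0.2   0.23  1.94  0.    0.98  0.98]
181 36 turn 0.367 [ 17.2 -30.6 -16. ]
[277.8951401  210.83505052] [276.0176707  210.53300489]
```

>>> servo_tool --pt "0.1 0 0 0 -8 -4 -1" --pt "0.2 0 0 0 -18 -9 -1" --pt "0.3 0 0 0 -27 -13 -1" --pt "0.367 0 0 0 -30.5 -16 -1" --pt "0.367 0 0 4 -30.5 -16 -1" --pt "0.367 0 0 10 -30.5 -16 -1" --pt "0.367 0 0 17 -30.5 -16 -1" --pt "0.367 0 0 17 -30.5 -16 -1"

```text
time_s: 5.4
eef_pos: [0.4953, 0.0527, 0.0193]
eef_rot: [0.006, 0.707, 0.007, -0.707]
wrist_force: [-0.0, 0.3, 0.9]
opening: 0.0
```

```bash
python3 -c "
from h import *
snap('e')
s,A=st()
c=load('e','side');p=proj(c,s['eef_pos']);print(((p-[200,60])*3).round())
I=c['pixels']
J=I[60:260,200:420]
cv2.imwrite('pics/ez_side.png',cv2.resize(J,None,fx=3,fy=3,interpolation=2))"
```

```text
t 5.5 p [495.9  52.7  20. ] zyaw -178.98 tilt -1.0 F [ 0.7 -1.1 -0.2] op 0.0 q [-0.13  0.27  1.93  0.    0.94  1.42]
[268. 418.]
```

View pics/ez_side.png

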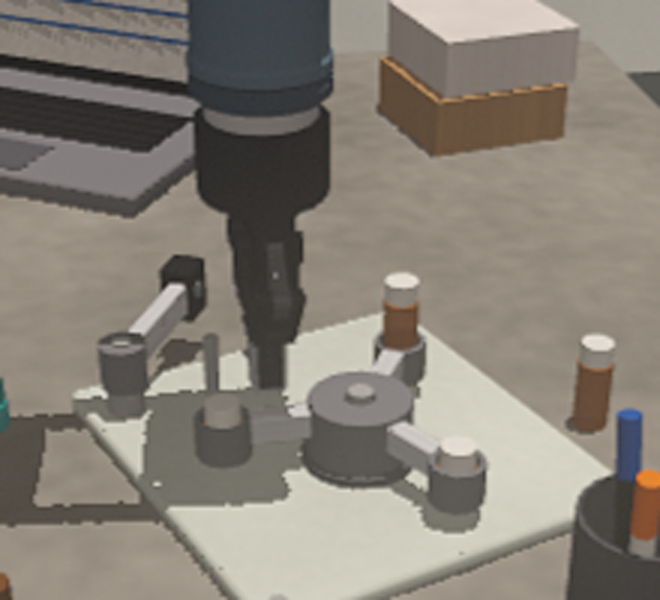

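>>> servo_tool --pt "0 0 0 2 4 0 -1" --pt "0 0 0 2 9 0 -1" --pt "0 0 0 2 14 0 -1" --pt "-0.055 0 0 2 18 1 -1" --pt "-0.125 0 0 2 21.5 2 -1" --pt "-0.21 0 0 2 26 3 -1" --pt "-0.21 0 0 2 26 3 -1" --pt "-0.21 0 0 2 26 3 -1"

```text
time_s: 6.5
eef_pos: [0.4935, 0.0265, 0.018]
eef_rot: [0.079, 0.703, 0.08, -0.702]
wrist_force: [-0.4, -0.3, 0.9]
opening: 0.0
```

```bash
python3 -c "
from h import *
snap('f')
s,A=st()
c=load('f','side');p=proj(c,s['eef_pos']);print(((p-[200,60])*3).round())
I=c['pixels']
J=I[60:260,200:420]
cv2.imwrite('pics/fz_side.png',cv2.resize(J,None,fx=3,fy=3,interpolation=2))"
```

```text
t 6.6 p [493.4  26.7  18. ] zyaw -167.01 tilt -1.0 F [ 0.7 -0.4  0.6] op 0.0 q [-0.19  0.26  1.94  0.    0.94  1.16]
[271. 444.]
```

View pics/fz_side.png

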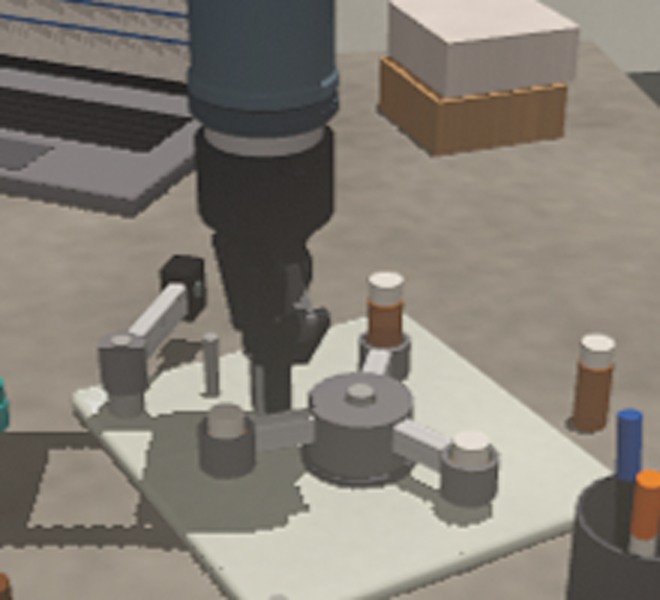

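The rotor has started to turn: the tall vial's cap is now at (386,280) in the enlarged view, from (402,282) before. The fingertip is therefore about 20 mm above the reported TCP. I'll write a helper that measures the tall cap's angle in the side view.

```bash
cat >> h.py <<'E'
def cap(tag,show=True):
    "tall vial cap and amber in side view -> angle"
    c=load(tag,"side");I=c["pixels"]
    roi=np.zeros(I.shape[:2],np.uint8);roi[130:200,280:362]=255
    # amber pixels
    m=cv2.inRange(I,(0,0,70),(255,255,255))
    b,g,r=[I[:,:,i].astype(int) for i in range(3)]
    am=((r-b>35)).astype(np.uint8)*255&roi
    n,l,stt,ce=cv2.connectedComponentsWithStats(am)
    k=1+np.argmax(stt[1:,4]); x,y,w,h,a=stt[k]; 
    u=ce[k][0]; 
    ys,xs=np.where(l==k)
    # edges-based axis: mid of full rows
    mids=[(xs[ys==yy].min()+xs[ys==yy].max())/2 for yy in np.unique(ys) if (ys==yy).sum()>=w-2]
    u=np.mean(mids); v=np.mean([yy for yy in np.unique(ys) if (ys==yy).sum()>=w-2])
    # axis constrained on circle r=82 about AX: intersect with vertical plane through ray -> solve angle
    from scipy.optimize import brentq
    o,d=ray(c,u,v)
    nrm=np.cross(d,[0,0,1]);nrm/=np.linalg.norm(nrm)
    f=lambda t: nrm@(np.array([AX[0]/1000+.082*np.cos(t),AX[1]/1000+.082*np.sin(t),0])-o)
    ts=np.radians(np.arange(20,170));fs=[f(t) for t in ts]
    sol=[np.degrees(brentq(f,ts[i],ts[i+1])) for i in range(len(ts)-1) if fs[i]*fs[i+1]<0]
    print(tag,"amber",x,y,w,h,"u,v",round(u,2),round(v,2),"theta",np.round(sol,2))
E
python3 -c "
from h import *
for t in 'abcdef': cap(t)"
```

```text
a amber 328 160 12 16 u,v 333.21 167.5 theta [60.79]
b amber 328 160 12 16 u,v 333.19 168.0 theta [60.79]
c amber 327 159 13 17 u,v 333.0 169.0 theta [61.01]
d amber 327 159 13 17 u,v 333.0 168.91 theta [61.02]
e amber 327 159 13 17 u,v 333.0 168.5 theta [61.03]
f amber 322 159 13 17 u,v 328.0 167.5 theta [67.88]
```

```bash
python3 -c "
from h import *
arc([(195,15.5,49),(200,15.3,49),(205,15.3,49),(210,15.3,49),(215,15.3,49),(220,15.3,49),(222,15.3,49)],18)"
```

```text
t 6.6 p [493.4  26.7  18. ] zyaw -167.01 tilt -1.0 F [ 0.7 -0.4  0.6] op 0.0 q [-0.19  0.26  1.94  0.    0.94  1.16]
195 15.5 turn -0.035 [-0.   6.6  0.7]
200 15.3 turn -0.122 [-0.  11.2  1.7]
205 15.3 turn -0.21 [-0.  15.6  2.3]
210 15.3 turn -0.297 [-0.  20.1  2.5]
215 15.3 turn -0.384 [-0.  24.5  2.3]
220 15.3 turn -0.471 [-0.  29.   1.8]
222 15.3 turn -0.506 [-0.  30.8  1.4]
```

>>> servo_tool --pt "-0.035 0 0 0 5 0.7 -1" --pt "-0.12 0 0 0 11 1.7 -1" --pt "-0.21 0 0 0 15.5 2.3 -1" --pt "-0.3 0 0 0 20 2.5 -1" --pt "-0.385 0 0 0 24.5 2.3 -1" --pt "-0.47 0 0 0 29 1.8 -1" --pt "-0.505 0 0 0 31 1.4 -1" --pt "-0.505 0 0 0 31 1.4 -1"

```text
time_s: 7.6
eef_pos: [0.499, -0.0038, 0.0179]
eef_rot: [0.253, 0.661, 0.253, -0.66]
wrist_force: [-0.7, -0.2, 0.6]
opening: 0.0
```

```bash
python3 -c "
from h import *
snap('g');cap('g')
I=load('g','side')['pixels']
J=I[60:260,200:420]
cv2.imwrite('pics/gz_side.png',cv2.resize(J,None,fx=3,fy=3,interpolation=2))
arc([(222,15.3,49),(224,15.3,49),(226,15.3,49),(228,15.3,49),(230,15.3,49)],18)"
```

```text
g amber 308 173 2 3 u,v 308.67 174.0 theta [93.8]
t 7.7 p [499.   -3.8  17.9] zyaw -138.13 tilt -1.0 F [-0.2 -0.   0.4] op 0.0 q [-0.25  0.27  1.93  0.    0.94  0.59]
222 15.3 turn -0.002 [-0.1 -0.1 -0.1]
224 15.3 turn -0.037 [-0.1  1.6  0.4]
226 15.3 turn -0.072 [-0.1  3.3  0.9]
228 15.3 turn -0.107 [-0.1  5.1  1.3]
230 15.3 turn -0.142 [-0.1  6.8  1.6]
```

View pics/gz_side.png

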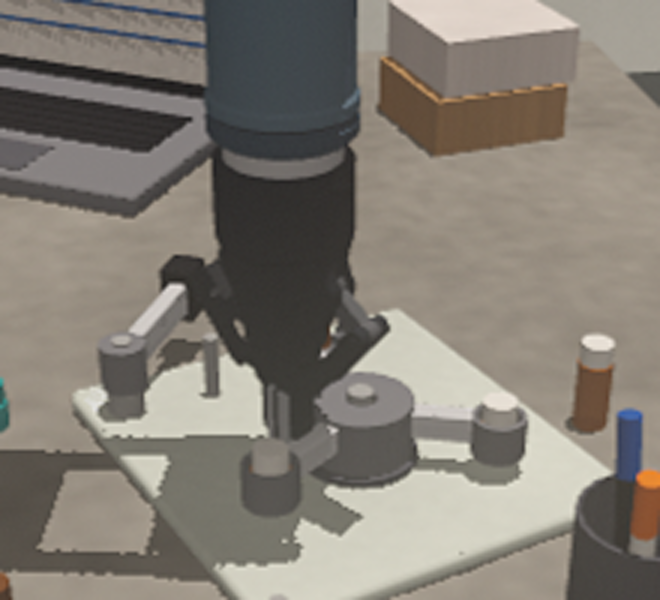

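```bash
cat >> h.py <<'E'
def sa(tag):
    for n,roi,z in(("side",(185,225,335,380),.0600),("top",(110,235,285,365),.0600)):
        c=load(tag,n);I=c["pixels"];b,g,r=[I[:,:,i].astype(int) for i in range(3)]
        # caps: bright & neutral/pinkish versus greenish plate
        m=((r-g>=-1 if n=="side" else (abs(r-b)<9))&(r>150)).astype(np.uint8)
        if n=="side": m=((r>165)&(r-g>=1)).astype(np.uint8)
        M=np.zeros_like(m);y0,y1,x0,x1=roi;M[y0:y1,x0:x1]=m[y0:y1,x0:x1]
        k,l,s,ce=cv2.connectedComponentsWithStats(M)
        for i in range(1,k):
            if s[i,4]>25:
                X=plane(c,*ce[i],z);d=X[:2]*1000-AX
                print(tag,n,s[i].tolist(),ce[i].round(1),"r",np.hypot(*d).round(1),"ang",np.degrees(np.arctan2(d[1],d[0])).round(2))
E
python3 -c "
from h import *
for t in 'adfg': sa(t)
c=load('a','side')['pixels']; print(c[206:211,350:357].tolist()[2], c[240,300],c[220,390])"
```

```text
a side [335, 185, 45, 40, 1212] [359.6 202.7] r 82.4 ang -46.43
a side [335, 217, 7, 6, 28] [338.6 219.3] r 102.7 ang -84.03
a top [285, 110, 6, 5, 26] [287.2 111.8] r 155.4 ang 10.06
a top [307, 141, 10, 6, 26] [311.3 143.5] r 92.0 ang -14.49
a top [329, 162, 11, 11, 90] [333.9 167. ] r 81.2 ang -58.56
a top [311, 169, 18, 14, 118] [319.5 176.2] r 47.1 ang -60.05
a top [295, 203, 8, 19, 120] [299.  212.2] r 49.3 ang -178.59
a top [293, 224, 11, 10, 82] [297.8 228.8] r 82.3 ang 179.69
d side [335, 185, 45, 40, 1220] [359.6 202.6] r 82.4 ang -46.41
d side [335, 217, 8, 6, 30] [338.8 219.3] r 103.0 ang -83.86
d top [322, 129, 15, 11, 66] [329.3 133.3] r 124.8 ang -28.09
d top [301, 133, 28, 20, 275] [313.4 142.4] r 95.4 ang -16.51
d top [329, 161, 11, 12, 99] [334.  166.6] r 81.6 ang -58.03
d top [310, 169, 19, 13, 128] [319.8 175.8] r 48.0 ang -59.49
f side [335, 185, 45, 40, 1139] [359.2 201.2] r 79.5 ang -43.73
f side [337, 215, 10, 8, 52] [341.8 218.2] r 101.5 ang -80.68
f top [296, 130, 42, 27, 434] [316.2 140.5] r 100.9 ang -18.96
f top [327, 157, 12, 11, 94] [331.5 162.1] r 82.8 ang -50.9
f top [302, 165, 26, 16, 147] [316.9 174.1] r 44.9 ang -52.09
g side [335, 185, 45, 40, 817] [356.5 203.4] r 79.6 ang -50.08
g side [339, 206, 19, 8, 112] [347.7 209.5] r 83.1 ang -67.4
g top [320, 129, 18, 13, 81] [329.4 134. ] r 123.8 ang -28.44
g top [295, 130, 34, 25, 322] [312.5 142.1] r 95.4 ang -15.44
g top [303, 156, 11, 16, 110] [308.2 164. ] r 50.8 ang -20.28
[[203, 213, 221], [203, 213, 220], [203, 213, 220], [203, 213, 220], [203, 213, 221], [202, 212, 220], [203, 213, 221]] [184 198 200] [190 205 207]
```

View pics/g_top.png

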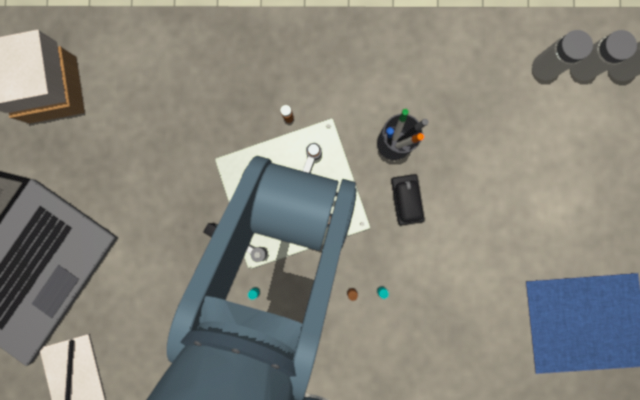

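>>> servo_tool --pt "-0.037 0 0 0 1.6 0.4 -1" --pt "-0.072 0 0 0 3.3 0.9 -1" --pt "-0.107 0 0 0 5 1.3 -1" --pt "-0.14 0 0 0 6.7 1.6 -1" --pt "-0.14 0 0 0 6.7 1.6 -1" --pt "-0.14 0 0 0 6.7 1.6 -1" --pt "-0.14 0 0 0 0 0 -1" --pt "-0.14 0 0 0 -8 0 -1"

```text
time_s: 8.7
eef_pos: [0.4934, 0.0026, 0.0179]
eef_rot: [0.298, 0.642, 0.298, -0.64]
wrist_force: [-0.4, -1.3, -0.2]
opening: 0.0
```

```bash
python3 -c "
from h import *
s,A=st()
to(480,60,120,-130)
"
```

```text
t 8.7 p [493.4   2.6  17.9] zyaw -130.12 tilt -1.0 F [-0.4 -1.3 -0.2] op 0.0 q [-0.24  0.26  1.94  0.    0.94  0.46]
t 8.7 p [493.4   2.6  17.9] zyaw -130.12 tilt -1.0 F [-0.4 -1.3 -0.2] op 0.0 q [-0.24  0.26  1.94  0.    0.94  0.46]
tool delta [-102.1  -47.1  -35.5] turn x -0.0021
```

>>> servo_tool --pt "0 0 0 0 -6 0 -1" --pt "0 0 0 -15 -6 0 -1" --pt "0 0 0 -45 -6 0 -1" --pt "0 0 0 -80 -6 0 -1" --pt "0 0 0 -110 -6 0 -1" --pt "0 0 0 -130 -6 0 -1" --pt "0 0 0 -130 -6 0 -1" --pt "0 0 0 -130 -6 0 -1"

```text
time_s: 9.7
eef_pos: [0.4881, 0.0063, 0.1476]
eef_rot: [0.298, 0.642, 0.298, -0.64]
wrist_force: [-0.3, -0.5, -0.4]
opening: 0.003
```

```bash
python3 -c "
from h import *
to(300,350,150,-150)
"
```

```text
t 9.7 p [488.1   6.3 147.6] zyaw -130.13 tilt -1.0 F [-0.3 -0.5 -0.4] op 0.0 q [-0.23  0.05  1.88  0.    1.22  0.47]
tool delta [  -2.4 -365.3 -141.5] turn x 0.3468
```

>>> servo_tool --pt "0 0 0 -3 -40 -15 -1" --pt "0 0 0 -3 -88 -34 -1" --pt "0 0 0 -3 -136 -52 -1" --pt "0 0 0 -3 -184 -71 -1" --pt "0 0 0 -3 -232 -90 -1" --pt "0 0 0 -3 -280 -108 -1" --pt "0 0 0 -3 -325 -126 -1" --pt "0 0 0 -3 -365 -141 -1"

```text
time_s: 10.7
eef_pos: [0.2982, 0.3503, 0.1494]
eef_rot: [0.298, 0.641, 0.298, -0.641]
wrist_force: [-0.1, 0.2, -0.1]
opening: -0.002
```

```bash
python3 -c "
from h import *
snap('h');st();cap('h');sa('h')
I=load('h','side')['pixels'];cv2.imwrite('pics/hz_side.png',cv2.resize(I[135:275,215:415],None,fx=4,fy=4,interpolation=2))
I=load('h','top')['pixels'];cv2.imwrite('pics/hz_top.png',cv2.resize(I[105:275,195:380],None,fx=3.5,fy=3.5,interpolation=2))
"
```

```text
t 10.8 p [297.1 351.5 149.3] zyaw -129.88 tilt -1.0 F [ 0.8 -0.5 -0.2] op 0.0 q [ 0.61 -0.02  1.94  0.    1.22  1.31]
h amber 293 161 12 16 u,v 299.04 169.5 theta [107.4]
h side [335, 185, 38, 13, 352] [351.6 190.2] r 56.3 ang -18.03
h side [335, 197, 45, 28, 483] [360.5 217.5] r 113.5 ang -65.66
h side [338, 205, 19, 6, 105] [347.1 207.4] r 77.6 ang -65.26
h top [285, 110, 6, 5, 26] [287.2 111.8] r 155.4 ang 10.06
h top [302, 141, 12, 12, 97] [307.7 146.8] r 83.8 ang -10.94
h top [300, 156, 10, 18, 114] [304.7 164.5] r 47.7 ang -12.89
h top [309, 197, 18, 16, 123] [316.8 204.1] r 48.8 ang -131.61
h top [324, 210, 11, 11, 86] [328.6 215. ] r 80.7 ang -131.63
```

View pics/hz_side.png

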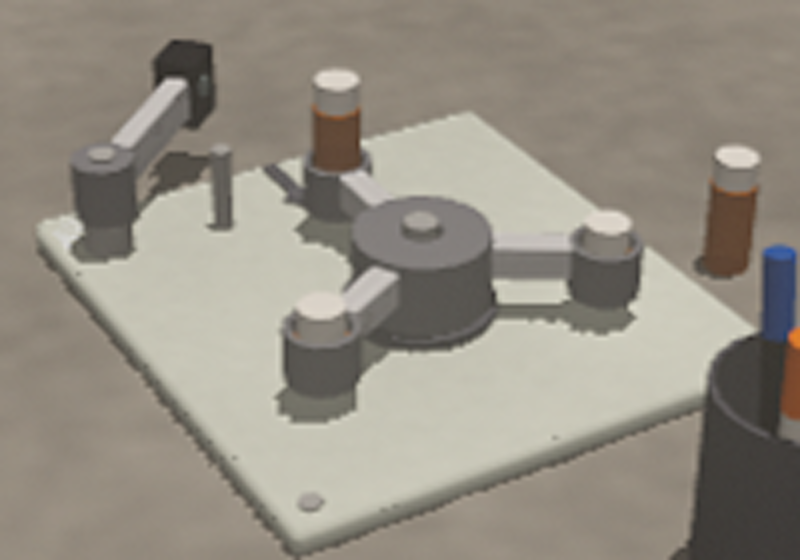

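View pics/hz_top.png

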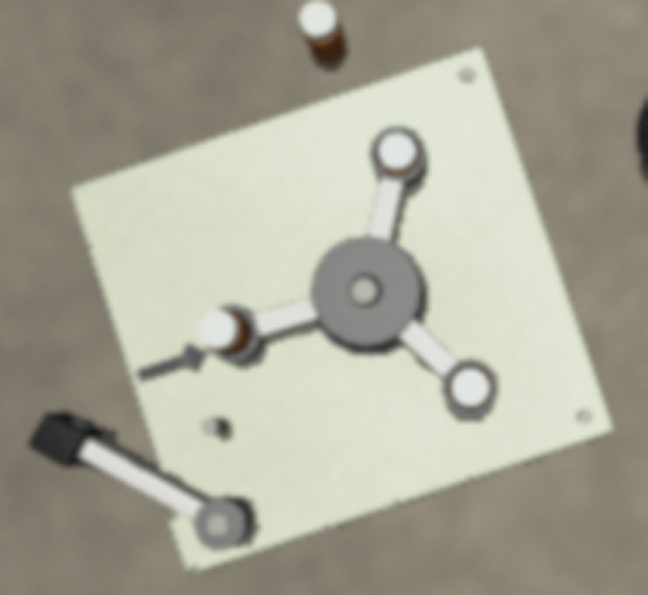

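```bash
python3 -c "
from h import *
c=load('a','top');I=c['pixels']
g=I.max(2);m=(g<130).astype(np.uint8);M=np.zeros_like(m);M[203:215,233:256]=m[203:215,233:256]
ys,xs=np.where(M);W=np.array([plane(c,x,y,.0125)[:2]*1000 for x,y in zip(xs,ys)])
w=np.array([140.-g[y,x] for x,y in zip(xs,ys)])
mu=(W*w[:,None]).sum(0)/w.sum();vx=cv2.fitLine(W.astype(np.float32),cv2.DIST_L2,0,.01,.01).ravel()
d=mu-AX;print(len(xs),'mark centroid',mu.round(1),'r',np.hypot(*d).round(1),'bearing',np.degrees(np.arctan2(d[1],d[0])).round(2),'dir',np.degrees(np.arctan2(vx[1],vx[0])).round(2))
# hub top circle centre
for t in 'ah':
  I=load(t,'top')['pixels'];g=cv2.cvtColor(I,6);m=((g<165)).astype(np.uint8)
  M=np.zeros_like(m);M[165:212,278:322]=m[165:212,278:322];M=cv2.morphologyEx(M,cv2.MORPH_OPEN,cv2.getStructuringElement(2,(11,11)))
  k,l,s,ce=cv2.connectedComponentsWithStats(M);print(t,s[1],ce[1],plane(c,*ce[1],.054)*1000)
# side: mark bearing
s=load('a','side')
for p in [(215+268/4,135+166/4),(215+313/4,135+203/4)]:
  X=plane(s,*p,.0125)[:2]*1000-AX;print('side mark end',np.hypot(*X),np.degrees(np.arctan2(X[1],X[0])))
# spindle from side at z .059
for t,p in(('a',(215+421/4,135+217/4)),): print(plane(s,*p,.059)*1000)
"
```

```text
65 mark centroid [503.1 136.6] r 126.2 bearing 109.69 dir -69.4
a [284 173  33  33 848] [299.76886792 189.14386792] [542.93994032  16.47840006  54.        ]
h [284 173  33  34 849] [299.73027091 189.07656066] [543.07452078  16.55925594  54.        ]
side mark end 144.71229583812652 110.44781822713384
side mark end 101.0528811710159 109.47988605631761
[545.81545581  14.50577677  59.        ]
```

```bash
cat >> h.py <<'E'
def chord(tag,n="top"):
    c=load(tag,n);I=c["pixels"];hs=cv2.cvtColor(I,40)
    g=cv2.cvtColor(I,6)
    ms=[]
    if tag=='a': seeds=[(334,168),(299,229)]
    else: seeds=[(308,148),(329,216)]
    for (u,v) in seeds:
        p=cv2.resize(I[v-13:v+14,u-13:u+14],None,fx=8,fy=8,interpolation=cv2.INTER_CUBIC)
        b,gg,r=[p[:,:,i].astype(int) for i in range(3)]
        m=((p.min(2)>205)).astype(np.uint8)
        k,l,s,ce=cv2.connectedComponentsWithStats(m)
        d=[np.hypot(*(ce[i]-108)) if s[i,4]>1500 else 999 for i in range(1,k)]
        i=1+int(np.argmin(d)); q=(ce[i]+.5)/8-.5+[u-13,v-13]
        X=plane(c,*q,.060)[:2]*1000; ms.append(X); print(tag,s[i].tolist(),q.round(2),X.round(1))
    d=ms[0]-ms[1]; print("len",np.hypot(*d).round(1),"theta tall",((np.degrees(np.arctan2(d[1],d[0]))+90)%360).round(2))
E
python3 -c "
from h import *
chord('a');chord('h')
s=load('h','side')
from math import *
for th in (60.9,107,108,109,110,111):
  t=radians(th);print(th,proj(s,(.5456+.082*cos(t),.0178+.082*sin(t),.066)).round(2))
"
```

```text
a [73, 67, 70, 70, 3735] [333.94 167.25] [587.5 -51.5]
a [65, 71, 71, 68, 3845] [298.08 228.67] [463.6  17.6]
len 141.8 theta tall 60.85
h [73, 72, 70, 66, 3663] [307.93 147.58] [626.4   1.4]
h [72, 66, 71, 72, 4033] [328.86 215.2 ] [491.6 -43. ]
len 141.9 theta tall 108.25
60.9 [333.23 164.19]
107 [299.27 165.21]
108 [298.58 165.38]
109 [297.91 165.55]
110 [297.24 165.73]
111 [296.57 165.91]
```

The top-view caps give a chord length of 141.9 mm against 142 nominal, and the tall vial is at 108.25° with the target at 110.0°. It needs another +1.75°, so I'll go back for a nudge.

```bash
python3 -c "
from h import *
arc([(230,32,49)],100)"
```

```text
t 10.8 p [297.1 351.5 149.3] zyaw -129.88 tilt -1.0 F [ 0.8 -0.5 -0.2] op 0.0 q [ 0.61 -0.02  1.94  0.    1.22  1.31]
230 32 turn 0.002 [ 49.  372.6 145.7]
```

>>> servo_tool --pt "0 0 0 0 45 18 -1" --pt "0 0 0 0 95 37 -1" --pt "0 0 0 0 145 57 -1" --pt "0 0 0 5 195 76 -1" --pt "0 0 0 15 245 96 -1" --pt "0 0 0 25 295 115 -1" --pt "0 0 0 40 340 133 -1" --pt "0 0 0 49 372.5 145.5 -1"

```text
time_s: 11.8
eef_pos: [0.4891, -0.0017, 0.0983]
eef_rot: [-0.298, -0.64, -0.3, 0.642]
wrist_force: [-0.5, -0.0, 0.8]
opening: 0.0
```

```bash
python3 -c "
from h import *
arc([(230,32,49)],100);arc([(230,32,49)],18);arc([(230,22,49)],18)"
```

```text
t 11.8 p [489.1  -1.7  98.3] zyaw -130.01 tilt -1.0 F [-0.5 -0.   0.8] op 0.0 q [-0.25  0.12  1.91 -0.    1.11  0.45]
230 32 turn -0.0 [-1.7 -1.2 -2.2]
t 11.8 p [489.1  -1.7  98.3] zyaw -130.01 tilt -1.0 F [-0.5 -0.   0.8] op 0.0 q [-0.25  0.12  1.91 -0.    1.11  0.45]
230 32 turn -0.0 [80.3 -1.  -2.4]
t 11.8 p [489.1  -1.7  98.3] zyaw -130.01 tilt -1.0 F [-0.5 -0.   0.8] op 0.0 q [-0.25  0.12  1.91 -0.    1.11  0.45]
230 22 turn -0.0 [80.2  9.  -2.4]
```

>>> servo_tool --pt "0 0 0 10 -1 -2.4 -1" --pt "0 0 0 30 -1 -2.4 -1" --pt "0 0 0 50 -1 -2.4 -1" --pt "0 0 0 68 -1 -2.4 -1" --pt "0 0 0 80 -1 -2.4 -1" --pt "0 0 0 80 4 -2.4 -1" --pt "0 0 0 80 9 -2.4 -1" --pt "0 0 0 80 9 -2.4 -1"

```text
time_s: 12.8
eef_pos: [0.4985, -0.0061, 0.0191]
eef_rot: [-0.298, -0.641, -0.299, 0.641]
wrist_force: [-0.5, -0.7, -0.6]
opening: -0.001
```

```bash
python3 -c "
from h import *
arc([(230,15.3,49),(230,13.8,49)],18)"
```

```text
t 12.8 p [498.5  -6.1  19.1] zyaw -130.03 tilt -1.0 F [-0.5 -0.7 -0.6] op -0.0 q [-0.25  0.27  1.92 -0.    0.95  0.45]
230 15.3 turn -0.0 [1.1 5.5 0.4]
230 13.8 turn -0.0 [1.1 7.  0.4]
```

>>> servo_tool --pt "0 0 0 1 3 0.4 -1" --pt "0 0 0 1 5 0.4 -1" --pt "0 0 0 1 6 0.4 -1" --pt "0 0 0 1 7 0.4 -1" --pt "0 0 0 1 7 0.4 -1" --pt "0 0 0 1 7 0.4 -1" --pt "0 0 0 1 7 0.4 -1" --pt "0 0 0 1 7 0.4 -1"

```text
time_s: 13.8
eef_pos: [0.5035, -0.0109, 0.018]
eef_rot: [-0.298, -0.64, -0.299, 0.641]
wrist_force: [-1.2, 0.1, 0.1]
opening: -0.0
```

```bash
python3 -c "
from h import *
arc([(230,13.8,49),(230,32,49)],18)"
```

```text
t 13.8 p [503.5 -10.9  18. ] zyaw -130.02 tilt -1.0 F [-1.2  0.1  0.1] op -0.0 q [-0.26  0.28  1.91 -0.    0.95  0.44]
230 13.8 turn -0.0 [-0.   0.  -0.1]
230 32 turn -0.0 [  0.  -18.2  -0. ]
```

Retreat: back off, then up, then away for a look.

>>> servo_tool --pt "0 0 0 0 -6 0 -1" --pt "0 0 0 0 -16 0 -1" --pt "0 0 0 -10 -18 0 -1" --pt "0 0 0 -35 -18 0 -1" --pt "0 0 0 -75 -18 0 -1" --pt "0 0 0 -110 -18 0 -1" --pt "0 0 0 -130 -18 0 -1" --pt "0 0 0 -130 -18 0 -1"

```text
time_s: 14.8
eef_pos: [0.4914, 0.0004, 0.1504]
eef_rot: [0.3, 0.642, 0.298, -0.64]
wrist_force: [0.2, -0.1, -1.0]
opening: 0.001
```

>>> servo_tool --pt "0 0 0 -3 -40 -15 -1" --pt "0 0 0 -3 -88 -34 -1" --pt "0 0 0 -3 -136 -52 -1" --pt "0 0 0 -3 -184 -71 -1" --pt "0 0 0 -3 -232 -90 -1" --pt "0 0 0 -3 -280 -108 -1" --pt "0 0 0 -3 -325 -126 -1" --pt "0 0 0 -3 -365 -141 -1"

```text
time_s: 15.8
eef_pos: [0.3008, 0.3441, 0.1514]
eef_rot: [0.3, 0.641, 0.298, -0.64]
wrist_force: [0.7, -0.2, 0.6]
opening: 0.0
```

```bash
python3 -c "
from h import *
snap('i');st();cap('i');chord('i')
I=load('i','top')['pixels'];cv2.imwrite('pics/iz_top.png',cv2.resize(I[105:275,195:380],None,fx=3.5,fy=3.5,interpolation=2))
"
```

```text
t 15.9 p [299.7 345.3 151.4] zyaw -129.75 tilt -1.0 F [-0.2 -1.   0.4] op 0.0 q [ 0.6  -0.03  1.95 -0.    1.23  1.29]
i amber 292 161 13 17 u,v 298.0 169.09 theta [108.93]
i [65, 66, 67, 71, 3731] [306.84 147.22] [627.1   3.6]
i [78, 58, 69, 72, 3967] [329.53 214.29] [493.4 -44.3]
len 142.0 theta tall 109.74
```

View pics/iz_top.png

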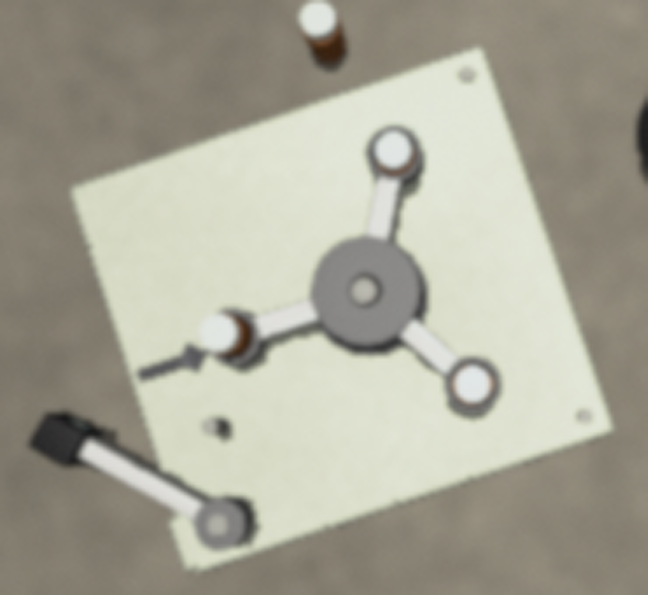

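The tall vial is now at 109.74° against 110.0° for the reader and 109.7° for the mark's bearing, and it lines up with the mark in the picture. The reading arm is unchanged, with its head at (62,437) in the enlarged view. Next I'll push the arm from its outer side.

```bash
cat >> h.py <<'E'
PV=np.array([410.8,97.0])
def rarm(items,z):
    s,A=st();cur=np.degrees(np.arctan2(A[1,2],A[0,2]))
    for th,h,r in items:
        t=np.radians(th);u=np.array([np.cos(t),np.sin(t)]);n=np.array([-np.sin(t),np.cos(t)])
        P=np.r_[PV+r*u+h*n,z]; d=A.T@(P-np.array(s["eef_pos"])*1000)
        print(th,h,"turn",-np.radians((th+180-cur+180)%360-180).round(3),d.round(1))
E
python3 -c "
from h import *
rarm([(63,38,73)],100)
rarm([(63,38,73)],22)"
```

```text
t 15.9 p [299.7 345.3 151.4] zyaw -129.75 tilt -1.0 F [-0.2 -1.   0.4] op 0.0 q [ 0.6  -0.03  1.95 -0.    1.23  1.29]
63 38 turn -0.223 [ 51.7 190.9  57. ]
t 15.9 p [299.7 345.3 151.4] zyaw -129.75 tilt -1.0 F [-0.2 -1.   0.4] op 0.0 q [ 0.6  -0.03  1.95 -0.    1.23  1.29]
63 38 turn -0.223 [129.7 190.8  57. ]
```

>>> servo_tool --pt "-0.05 0 0 5 40 12 -1" --pt "-0.12 0 0 15 85 25 -1" --pt "-0.18 0 0 30 130 39 -1" --pt "-0.223 0 0 45 170 51 -1" --pt "-0.223 0 0 52 191 57 -1" --pt "-0.223 0 0 52 191 57 -1" --pt "-0.223 0 0 70 191 57 -1" --pt "-0.223 0 0 90 191 57 -1"

```text
time_s: 16.9
eef_pos: [0.4099, 0.1795, 0.0614]
eef_rot: [0.37, 0.603, 0.369, -0.602]
wrist_force: [0.7, 0.7, 0.1]
opening: 0.002
```

```bash
python3 -c "
from h import *
rarm([(63,38,73)],22);snap('j')
I=load('j','side')['pixels'];cv2.imwrite('pics/jz_side.png',cv2.resize(I[60:260,200:420],None,fx=3,fy=3,interpolation=2))"
```

```text
t 16.9 p [409.9 179.5  61.4] zyaw -116.97 tilt -1.0 F [0.7 0.7 0.1] op 0.0 q [ 0.15  0.09  2.04 -0.    1.02  0.62]
63 38 turn 0.001 [39.4  0.2  0.1]
```

View pics/jz_side.png

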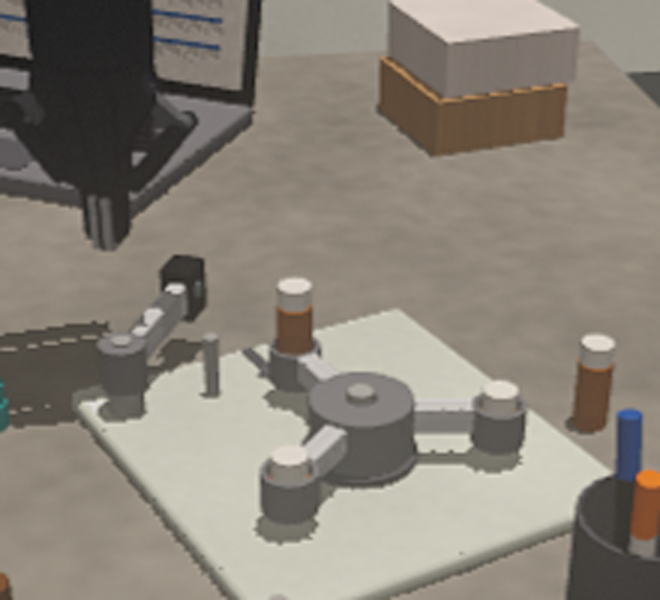

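The fingertips, at (108,245) in the enlarged view, are outside the reading arm and clear of it. Going down and starting the push.

>>> servo_tool --pt "0 0 0 12 0 0 -1" --pt "0 0 0 28 0 0 -1" --pt "0 0 0 39 0 0 -1" --pt "0 0 0 39 0 0 -1" --pt "0 0 0 39 6 0 -1" --pt "0 0 0 39 12 0 -1" --pt "0 0 0 39 18 0 -1" --pt "0 0 0 39 18 0 -1"

```text
time_s: 18.0
eef_pos: [0.4244, 0.1708, 0.021]
eef_rot: [-0.369, -0.602, -0.37, 0.604]
wrist_force: [-0.1, 0.5, 0.2]
opening: -0.003
```

```bash
python3 -c "
from h import *
rarm([(63,16,73),(60,14,73),(56,14,73),(52,14,73),(47,14,73),(42,14,73),(37,14,73),(32,14,73)],22)"
```

```text
t 18.0 p [424.4 170.8  21. ] zyaw -116.99 tilt -1.0 F [-0.1  0.5  0.2] op -0.0 q [ 0.12  0.19  2.02 -0.    0.93  0.6 ]
63 16 turn 0.0 [-1.   5.4 -1.1]
60 14 turn 0.052 [-1.  11.2 -1.8]
56 14 turn 0.122 [-1.1 16.4 -2.3]
52 14 turn 0.192 [-1.1 21.6 -2.5]
47 14 turn 0.279 [-1.1 28.1 -2.2]
42 14 turn 0.367 [-1.1 34.5 -1.3]
37 14 turn 0.454 [-1.1 40.8  0.1]
32 14 turn 0.541 [-1.1 47.   2.1]
```

>>> servo_tool --pt "0 0 0 0 5.5 -1 -1" --pt "0.05 0 0 0 11 -1.8 -1" --pt "0.12 0 0 0 16.5 -2.3 -1" --pt "0.19 0 0 0 21.5 -2.5 -1" --pt "0.28 0 0 0 28 -2.2 -1" --pt "0.365 0 0 0 34.5 -1.3 -1" --pt "0.455 0 0 0 41 0 -1" --pt "0.54 0 0 0 47 2 -1"

```text
time_s: 19.0
eef_pos: [0.4652, 0.1476, 0.0207]
eef_rot: [-0.194, -0.679, -0.194, 0.681]
wrist_force: [-1.4, 0.0, 0.6]
opening: 0.003
```

```bash
python3 -c "
from h import *
rarm([(29,14,73),(26,14,73),(23,14,73),(20,14,73),(20,13,73),(20,12,73)],21);snap('k')
I=load('k','side')['pixels'];cv2.imwrite('pics/kz_side.png',cv2.resize(I[60:260,200:420],None,fx=3,fy=3,interpolation=2))"
```

```text
t 19.0 p [465.2 147.6  20.7] zyaw -148.09 tilt -1.0 F [-1.4  0.   0.6] op 0.0 q [ 0.06  0.25  1.95 -0.    0.95  1.08]
29 14 turn 0.051 [-0.3  3.9 -0.7]
26 14 turn 0.103 [-0.3  7.8 -1.1]
23 14 turn 0.155 [-0.3 11.7 -1.4]
20 14 turn 0.208 [-0.3 15.6 -1.4]
20 13 turn 0.208 [-0.3 16.5 -1.2]
20 12 turn 0.208 [-0.3 17.5 -1. ]
```

View pics/kz_side.png

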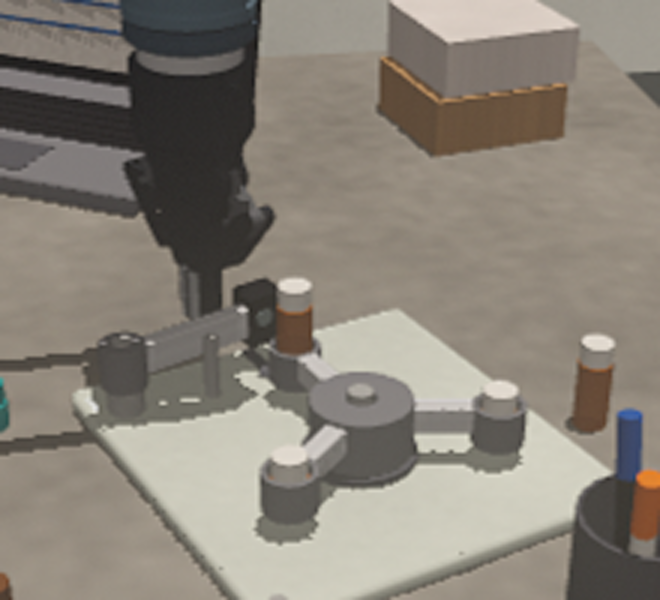

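>>> servo_tool --pt "0.05 0 0 0 4 -0.7 -1" --pt "0.1 0 0 0 8 -1.1 -1" --pt "0.15 0 0 0 11.5 -1.4 -1" --pt "0.19 0 0 0 14 -1.4 -1" --pt "0.208 0 0 0 15 -1.4 -1" --pt "0.208 0 0 0 15.5 -1.2 -1" --pt "0.208 0 0 0 15.5 -1.2 -1" --pt "0.208 0 0 0 15.5 -1.2 -1"

```text
time_s: 20.1
eef_pos: [0.4726, 0.1397, 0.0206]
eef_rot: [-0.121, -0.694, -0.126, 0.698]
wrist_force: [-6.2, 22.6, 4.7]
opening: -0.001
```

```bash
python3 -c "
from h import *
rarm([(20,14,73),(20,13,73),(20,12,73)],21)"
```

```text
t 20.1 p [472.6 139.7  20.6] zyaw -159.82 tilt -1.0 F [-6.2 22.6  4.7] op -0.0 q [0.04 0.26 1.94 0.01 0.95 1.26]
20 14 turn 0.003 [-0.5  5.  -0.4]
20 13 turn 0.003 [-0.5  6.  -0.3]
20 12 turn 0.003 [-0.5  7.  -0.3]
```

The force has risen to 23 N along the push direction, which suggests the stop. Backing off to look.

>>> servo_tool --pt "0 0 0 0 -4 0 -1" --pt "0 0 0 0 -14 0 -1" --pt "0 0 0 0 -25 0 -1" --pt "0 0 0 -15 -28 0 -1" --pt "0 0 0 -50 -28 0 -1" --pt "0 0 0 -90 -28 0 -1" --pt "0 0 0 -115 -28 0 -1" --pt "0 0 0 -120 -28 0 -1"

```text
time_s: 21.1
eef_pos: [0.4654, 0.1653, 0.1436]
eef_rot: [-0.122, -0.696, -0.126, 0.696]
wrist_force: [0.4, -0.5, -0.7]
opening: -0.001
```

>>> servo_tool --pt "0 0 0 0 -40 10 -1" --pt "0 0 0 0 -85 25 -1" --pt "0 0 0 0 -130 45 -1" --pt "0 0 0 0 -170 65 -1" --pt "0 0 0 0 -200 90 -1" --pt "0 0 0 0 -210 100 -1" --pt "0 0 0 0 -210 100 -1" --pt "0 0 0 0 -210 100 -1"

```text
time_s: 22.1
eef_pos: [0.3001, 0.3275, 0.1448]
eef_rot: [0.121, 0.696, 0.126, -0.696]
wrist_force: [0.4, 0.4, 0.1]
opening: -0.002
```

```bash
python3 -c "
from h import *
snap('l');st();cap('l');chord('l')
I=load('l','top')['pixels'];cv2.imwrite('pics/lz_top.png',cv2.resize(I[105:275,195:380],None,fx=3.5,fy=3.5,interpolation=2))
I=load('l','side')['pixels'];cv2.imwrite('pics/lz_side.png',cv2.resize(I[135:275,215:415],None,fx=4,fy=4,interpolation=2))
"
```

```text
t 22.2 p [300.2 327.4 144.8] zyaw -159.91 tilt -1.0 F [-0.3  0.3  0.9] op -0.0 q [ 0.56 -0.06  1.99  0.01  1.21  1.77]
l amber 292 161 13 17 u,v 298.0 170.89 theta [108.96]
l [65, 66, 68, 71, 3749] [306.84 147.23] [627.    3.6]
l [77, 58, 70, 73, 4001] [329.53 214.31] [493.4 -44.3]
len 142.0 theta tall 109.73
```

View pics/lz_top.png

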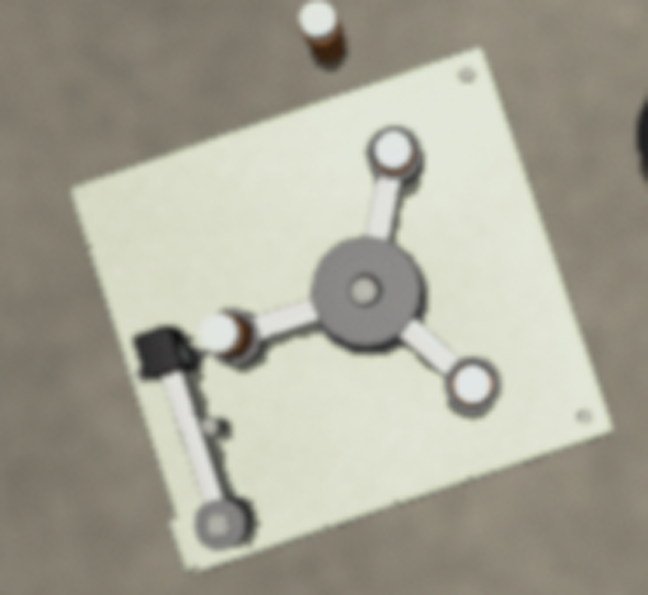

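View pics/lz_side.png

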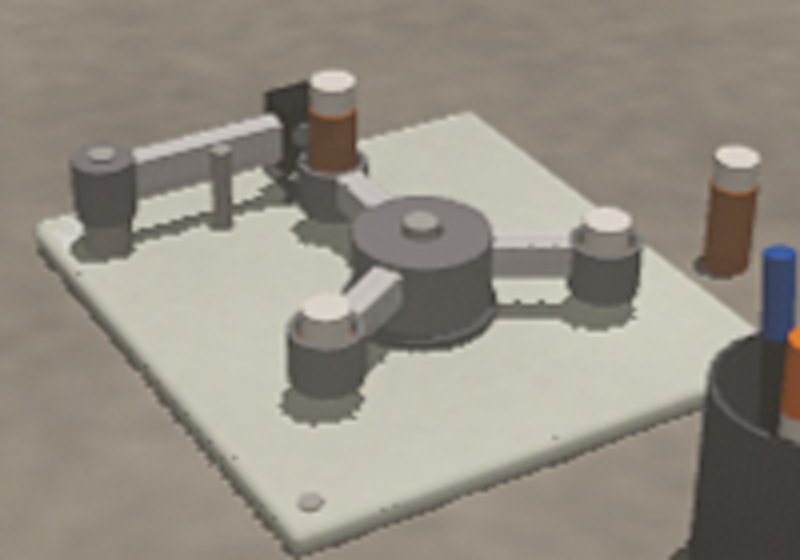

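The arm lies against the peg, which is at about (217,427) in the enlarged top view, and the rotor is unchanged. I'll measure the arm's angle.

```bash
python3 -c "
from h import *
for t,roi in (('a',((222,232),(252,251))),('l',((240,214),(258,246)))):
  c=load(t,'top');I=c['pixels'];b,g,r=[I[:,:,i].astype(int) for i in range(3)]
  (x0,y0),(x1,y1)=roi
  m=((g-b<9)&(I.min(2)>150)).astype(np.uint8);M=np.zeros_like(m);M[y0:y1,x0:x1]=m[y0:y1,x0:x1]
  k,l,s,ce=cv2.connectedComponentsWithStats(M);i=1+np.argmax(s[1:,4])
  ys,xs=np.where(l==i);W=np.array([plane(c,x,y,.057)[:2]*1000 for x,y in zip(xs,ys)],np.float32)
  v=cv2.fitLine(W,cv2.DIST_HUBER,0,.01,.01).ravel();mu=W.mean(0)-PV
  print(t,s[i],'dir',np.degrees(np.arctan2(v[1],v[0])),'bearing',np.degrees(np.arctan2(mu[1],mu[0])),np.hypot(*mu))
"
```

```text
a [222 232  30  19 189] dir 62.89791 bearing 62.723800743548715 51.67970545828039
l [242 214  16  32 171] dir 20.769274 bearing 19.622070437738262 53.048345402592425
```

```bash
python3 -c "
from h import *
a=load('a','top')['pixels'].astype(int);l=load('l','top')['pixels'].astype(int)
d=abs(a-l).max(2)
for n,(y0,y1,x0,x1) in dict(spare=(100,128,275,300),mouse=(170,230,388,430),cup=(105,168,372,430),bits=(283,305,340,395)).items(): print(n,d[y0:y1,x0:x1].max())
print(ctrl.hand_in())"
```

```text
spare 7
mouse 7
cup 6
bits 7
the job is handed in; nothing more can be done
None
```

I turned the rotor by pushing one arm's bar in two pushes. I then pushed the reading arm in to its stop, moved the gripper clear and handed in at about 22 s.

**Last checks**
- **Tall vial:** the two short vials' caps in the top view put it at 109.7°. The base plate's edges give a target of 110.0°, and the mark's bearing is 109.7°. A rougher side-view estimate gave 109.0°, about 1° less.
- **Reading arm:** it lies against the peg in both views. Its measured angle was 19.6° and 20.8° by two methods, against 20.0° expected. The push met about 23 N at the wrist when it reached the stop.
- **Surroundings:** the pen cup, mouse, spare vial and two of the small bottles show no change from the first picture. The robot was touching nothing.

**What went wrong on the way:** the real fingertips appeared to sit about 20 mm above the reported tool point, so my first sweep passed over the rotor's bar without touching it. I went lower and repeated it.

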